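# Find the full tin of clips by its weight and hold it over the clip box

## Task

The flat paper clip box is due for a refill: push it along the desk, without lifting it, until it lies wholly on the thin grey pad, square with it and lengthwise. Then find out which of the two identical lidded tins is the full one: lift the tin nearer to you clear of the desk and set it gently back upright on the middle of its cork coaster, then lift the farther one, and if that is the lighter set it back likewise. Finish while holding the heavier tin upright and still over the middle of the pad, about 10 cm above the clip box, with the lighter tin standing alone on its own coaster and nothing else disturbed.

Things in the scene. Friction and masses are not known exactly. Their poses are not given: they have to be found in the camera images.
- pad: thin grey rectangular desk pad, fixed, 110 (its x) x 130 (its y) mm, flush with the desk (nothing to bump over). Origin at its centre at desk height, z up. The clip box starts on the robot's side of it (the pad's -x side, 125 to 155 mm from centre to centre), its long side roughly parallel to the pad's
- pad_mid (a point): the centre of the pad, at desk height
- clip_box: flat plastic box of paper clips with a green lid (fixed shut), 52 (its x) x 64 (its y) x 21 (z) mm, about 0.08 kg, lying on the desk; origin at the centre of its underside. It slides when its side is pushed
- clip_box_mid (a point): centre of the clip box, 10 mm above its underside
- coaster_near: round cork coaster under the near tin, fixed, 80 mm across, 3 mm thick; origin at the centre of its underside, at desk height
- coaster_far: round cork coaster under the far tin, fixed, 80 mm across, 3 mm thick; origin at the centre of its underside, at desk height
- tin_near_mid (a point): centre (24 mm above the foot) of the tin nearer to the robot: plain round metal tin, 55 mm across, 49 mm high, lid fixed shut; z points up. The tins look alike; one is full of spare clips, one nearly empty; which is which varies. The full one (under 0.5 kg) weighs three to five times the other; at rest the near-empty one presses on its coaster with under 2 N, the full one with over 2.5 N
- tin_far_mid (a point): centre (24 mm above the foot) of the tin farther from the robot: plain round metal tin, 55 mm across, 49 mm high, lid fixed shut; z points up. The tins look alike; one is full of spare clips, one nearly empty; which is which varies. The full one (under 0.5 kg) weighs three to five times the other; at rest the near-empty one presses on its coaster with under 2 N, the full one with over 2.5 N
- monitor: computer monitor behind and right of the tins, fixed; origin at the centre of its foot; the screen faces its -x, is 420 mm wide (along its y), leans back slightly, spans 80 to 440 mm above the desk and reaches up to 60 mm in front of the origin. The arm must not bump into it, also when swinging in from the right
- glue_stick: bystander, leave alone: the upright glue stick, 27 mm across, 92 mm high; origin at the centre of its underside
- pencil: bystander, leave alone: a pencil lying on the desk, 150 mm long; origin at the centre of its underside
- eraser: bystander, leave alone: a two-part eraser, 18x52x12 mm; origin at the centre of its underside
- binder_clip: bystander, leave alone: a small binder clip, 27x32x31 mm; origin at the centre of its underside
- mouse: bystander, leave alone: a computer mouse, 110x54x40 mm; origin at the centre of its underside
- stamp: bystander, leave alone: a self-inking stamp standing at the back, 46x68x75 mm; origin at the centre of its underside
- gel_bottle: bystander, leave alone: an upright hand gel bottle at the back left, 38x47x106 mm; origin at the centre of its underside
There are look-alikes about, which are no part of the job. What is shaped like the part that bears tin_near_mid but green or yellow is not meant.

How it is judged (in metres and radians):
On the way, in this order (a step that is already met when the one before it is completed fails the run):
1. the clip box has been pushed wholly onto the pad, square and lengthwise (x of clip_box_mid in the frame of pad between -0.032 and 0.032 m and y of clip_box_mid in the frame of pad between -0.036 and 0.036 m and angle between the y axis of clip_box and the y axis of pad, either way round below 0.4 rad and angle between clip_box's own z axis and vertical below 0.1 rad and linear speed of clip_box below 0.02 m/s), for 0.2 s.
2. the nearer tin is lifted clear of the desk by the gripper (height (world z) of tin_near_mid above 0.06 m and contact force between tin_near and the fingers above 1 N), for 0.3 s.
3. the nearer tin stands back on its coaster, upright and let go (height (world z) of tin_near_mid between 0.02 and 0.034 m and angle between tin_near_mid's own z axis and vertical below 0.12 rad and horizontal distance between tin_near_mid and coaster_near below 0.03 m and contact force between tin_near and the arm below 0.1 N and contact force between tin_near and the fingers below 0.1 N), for 0.2 s.
4. the farther tin is lifted clear of the desk by the gripper (all of step 3 and height (world z) of tin_far_mid above 0.06 m and contact force between tin_far and the fingers above 1 N), for 0.3 s.
At the end, for the whole second after the job is handed in: Heavier tin held still, upright within 0.3 rad, centre 10 to 35 cm high and within 6 cm of the pad's centre sideways; lighter tin upright, untouched, within 3 cm of its coaster's centre; clip box within 32 mm (pad x) and 36 mm (pad y) of the pad's centre, within 0.4 rad of parallel (all of step 1 and ((height (world z) of tin_near_mid between 0.1 and 0.35 m and horizontal distance between tin_near_mid and pad_mid below 0.06 m and angle between tin_near_mid's own z axis and vertical below 0.3 rad and contact force between tin_near and the fingers above 1 N and contact force between tin_near and clip_box below 0.05 N and contact force between tin_near and tin_far below 0.05 N and linear speed of tin_near below 0.05 m/s and height (world z) of tin_far_mid between 0.02 and 0.034 m and angle between tin_far_mid's own z axis and vertical below 0.12 rad and horizontal distance between tin_far_mid and coaster_far below 0.03 m and contact force between tin_far and the arm below 0.1 N and contact force between tin_far and the fingers below 0.1 N and linear speed of tin_far below 0.02 m/s and contact force between tin_far and coaster_far between 0.3 and 2 N) or (height (world z) of tin_far_mid between 0.1 and 0.35 m and horizontal distance between tin_far_mid and pad_mid below 0.06 m and angle between tin_far_mid's own z axis and vertical below 0.3 rad and contact force between tin_far and the fingers above 1 N and contact force between tin_far and clip_box below 0.05 N and contact force between tin_far and tin_near below 0.05 N and linear speed of tin_far below 0.05 m/s and height (world z) of tin_near_mid between 0.02 and 0.034 m and angle between tin_near_mid's own z axis and vertical below 0.12 rad and horizontal distance between tin_near_mid and coaster_near below 0.03 m and contact force between tin_near and the arm below 0.1 N and contact force between tin_near and the fingers below 0.1 N and linear speed of tin_near below 0.02 m/s and contact force between tin_near and coaster_near between 0.3 and 2 N))); the arm keeps its last pose, push and grip.
It fails at once if the clip box is lifted or tipped instead of pushed (height (world z) of clip_box_mid above 0.03 m or angle between clip_box's own z axis and vertical above 0.4 rad).
It fails at once if a tin is dropped onto the desk or knocked over ((height (world z) of tin_near_mid below 0.035 m and linear speed of tin_near above 0.6 m/s) or angle between any of tin_near_mid, tin_far_mid's own z axis and vertical above 0.8 rad or (height (world z) of tin_far_mid below 0.035 m and linear speed of tin_far above 0.6 m/s)).
It fails at once if a bystander is moved by more than 3 cm (distance of any of glue_stick, pencil, eraser, binder_clip, mouse, stamp, gel_bottle from where it was at the start of the episode above 0.03 m).
It also fails if it takes over 72 s, if anything falls off the work surface, if the arm or the gripper's body presses on something with over 40 N, if the wrist force passes 120 N, or if a joint passes its speed limit or range.

## Robot

A 6-joint arm with a two-finger parallel gripper is mounted at the origin on the work surface; the furniture and walls round the work are solid. World frame = base frame: x ahead of the robot, y to its left, z up, the work surface at z = 0. Lengths are in m, angles in degrees, forces in N, time in s.
With the tool pointing down it reaches from about 0.375 to 0.9 m from the base axis. Payload 3.1 kg.
Tool frame: the origin (TCP) lies at the very end of the fingers, on their centre line; the grasp point (between the pads) lies 19 mm behind it; z points along the fingers, x is the direction in which the jaws open and shut, and the axes are right-handed (so a half turn about z gives the same grasp; the last joint's range is limited). The gripper opens to 87 mm and grips with 3 to 60 N. Pads are 19 mm wide; open, the fingers measure 117 mm over their backs; the gripper's body (75 mm by 190 mm) begins 51 mm behind the grasp point.
Start: joints at [64.257, 30.224, 82.088, -0, 67.689, -10.227], TCP at [0.167, 0.602, 0.223] pointing down, gripper open.
Joint ranges: [-176.69, 176.69], [-43.24, 126.21], [12.49, 139.97], [-82, 262], [0, 151.66], [-163.58, 163.58]. Speed limits (degrees/s): [159.86, 159.86, 180, 180, 180, 180].

## Interface

Orientations are given as a 3x3 rotation matrix whose columns are the frame's x, y, z axes.
In Python, from rig import bot gives the robot as it stands.
- The arm moves only by the tool arm_command, never from a script. Its argument "plan" is a list of rows, each an object of numbers: "claw": the opening, from 0 (shut) to 1 (fully open); "dx", "dy", "dz": the shift along the tool's x, y, z in cm; "twist": the turn about the tool's z in degrees. A call has 1 to 8 rows; each row is the pose to reach, as a shift and turn from the pose measured when the call began, along the tool's axes at that moment; what a row does not reach only later rows make up. A row lasts 1/12 s, in which the tool goes at most 41.7 mm and 7.16 degrees, less where a joint would pass 70% of its speed; a pose out of reach is approached as far as the arm can. A call with a gripper value outside its range is refused whole. The fingers move at their own pace and stop on an object; the grip force is fixed at half the most. Time passes only in rows, so rows that repeat a pose let the fingers close. It gives the time, the measured TCP pose, the force and the opening at its end, in the units of the state.
- bot.read_state(): the state, without advancing time (a new reading comes with each control period).
- bot.capture(name): name is "scene" or "top" or "wrist"; returns the picture (420x560x3 uint8, red, green, blue); there is no depth.
- bot.calibration(name): a dict with "intrinsics" (3x3 intrinsics, pixels), "rvec" (rotation vector, rad) and "tvec" (3), from world to camera coordinates, as OpenCV has them; the wrist camera has in their place "T_tool_cam" (4x4, takes a point from camera to tool coordinates, whose origin is the TCP and whose axes are the tool frame's). Camera axes: x right, y down, z forward; pixel columns grow to the right and rows downward; lengths in m; the calibration is good to about 2 mm. A picture is of the moment at which its call begins: read the wrist's pose just before it. calibration takes no time and is no camera call.
- bot.hand_in(): hands the job in, once; it reports no verdict.
The state is a dict: "time_s": time; "joint_positions": joint angles; "qvel": joint speeds; "tau": joint torques, N m; "position": TCP position; "tcp_rot": TCP orientation; "force": force on the tool from outside, world axes, zero at the start; "moment": the same for the moment, N m; "opening": opening from 0.0 (shut) to 1.0 (fully open).
Only numpy, scipy, OpenCV 4.12 (cv2) and the standard library are available. Lean on these libraries where they do the work, as an engineer would, in place of code of your own. Each camera call takes 0.05 s, during which the arm holds its last target.

## Working session

There is one attempt and no reset: what is moved stays moved. The work goes in short steps, Python scripts to look and compute and a tool call to move; the robot and the scene stay as the last step left them, time stands still between calls to the robot, and variables do not carry over. Pictures are saved under pics/ and viewed, and the job is handed in when it is done.

Besides the shell and the picture viewer there is one more tool, called after ">>>" by a JSON object that holds its "fn" and its "kwargs", one argument or row to a line. arm_command: Moves the arm, as the interface text tells. Its arguments: {"type":"object","properties":{"plan":{"type":"array"}},"required":["plan"]}

```bash
mkdir -p pics; python3 - <<'E'
from rig import bot
import cv2
s=bot.read_state(); print(s)
for n in("scene","top","wrist"):
    im=bot.capture(n); cv2.imwrite(f"pics/{n}0.png",cv2.cvtColor(im,cv2.COLOR_RGB2BGR)); print(n,bot.calibration(n))
E
```

```text
{'time_s': 0.0, 'joint_positions': array([ 6.42554796e+01,  3.02798663e+01,  8.21550736e+01, -1.50125545e-03,
        6.76864401e+01, -1.02284507e+01]), 'qvel': array([ 0.00512104,  0.06742959, -0.0430379 , -0.08301619, -0.05711301,
       -0.00619967]), 'tau': array([-4.35072971e-04, -4.40044677e+01, -1.76595676e+01,  6.33560889e-02,
        5.82658290e-02, -1.31522334e-04]), 'position': array([0.16687127, 0.60157639, 0.22156924]), 'tcp_rot': array([[ 2.67498085e-01,  9.63557973e-01, -8.98347124e-04],
       [ 9.63556127e-01, -2.67499362e-01, -1.91872766e-03],
       [-2.08911262e-03, -3.52351900e-04, -9.99997756e-01]]), 'force': array([-0.44441722,  0.08506796,  0.25747891]), 'moment': array([ 0.03810255, -0.00773752, -0.01225071]), 'opening': 1.0006717624741575}
scene {'intrinsics': array([[532.30147097,   0.        , 281.73710121],
       [  0.        , 532.30147097, 217.23846676],
       [  0.        ,   0.        ,   1.        ]]), 'rvec': array([ 2.01393083, -0.69820191,  0.36787699]), 'tvec': array([-0.38696092,  0.24743728,  0.92336359])}
top {'intrinsics': array([[415.29509145,   0.        , 277.41330187],
       [  0.        , 415.29509145, 206.05258568],
       [  0.        ,   0.        ,   1.        ]]), 'rvec': array([ 2.13324821, -2.16446552,  0.14611554]), 'tvec': array([0.06855892, 0.52518737, 0.88136379])}
wrist {'intrinsics': array([[375.47049873,   0.        , 275.37690629],
       [  0.        , 375.47049873, 210.24478256],
       [  0.        ,   0.        ,   1.        ]]), 'T_tool_cam': array([[ 9.99999966e-01, -2.15420150e-04,  1.44805519e-04,
        -5.34707109e-04],
       [ 1.61489937e-04,  9.53098774e-01,  3.02659383e-01,
        -8.24615082e-02],
       [-2.03212892e-04, -3.02659349e-01,  9.53098776e-01,
        -1.61777983e-01],
       [ 0.00000000e+00,  0.00000000e+00,  0.00000000e+00,
         1.00000000e+00]])}
```

View pics/scene0.png

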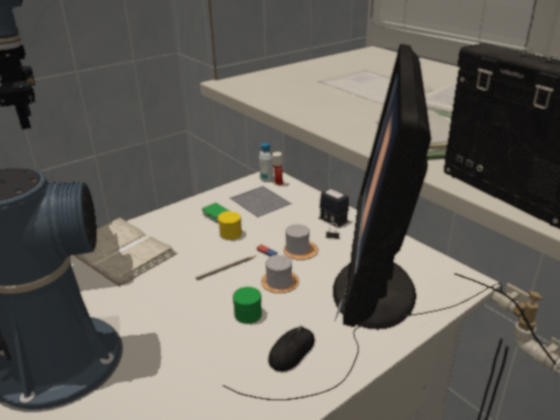

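View pics/top0.png

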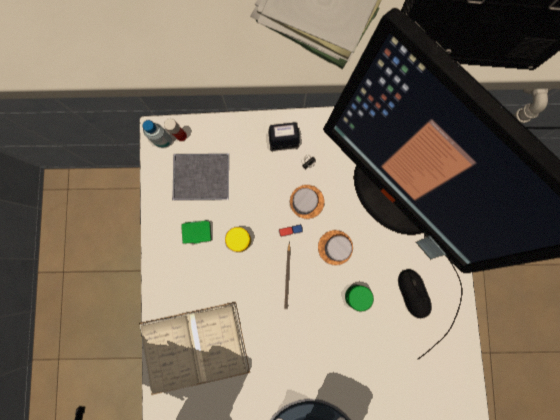

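View pics/wrist0.png

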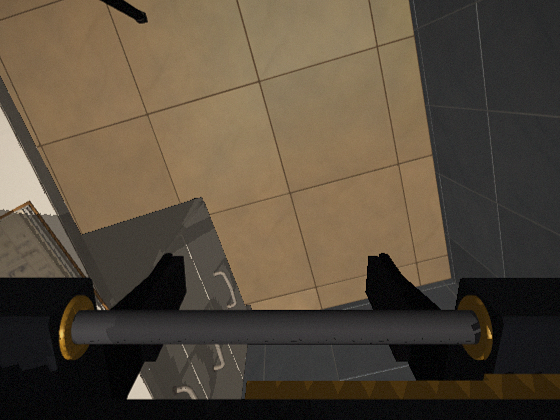

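The top view shows the grey pad at (201,177), the clip box at (197,232), a yellow decoy at (237,239), the grey tins at (305,201) and (339,247), the green decoy at (360,298), and the monitor overhanging on the right. Next I'll measure.

```bash
cat > h.py <<'E'
import numpy as np, cv2
from rig import bot
def cam(n,s=None):
    c=bot.calibration(n);K=c["intrinsics"]
    if n=="wrist":
        T=np.eye(4);T[:3,:3]=s["tcp_rot"];T[:3,3]=s["position"];T=T@c["T_tool_cam"]
        return K,T[:3,:3],T[:3,3]
    R=cv2.Rodrigues(c["rvec"])[0];return K,R.T,-R.T@c["tvec"]
def cast(n,uv,z,s=None):
    K,R,C=cam(n,s);uv=np.atleast_2d(uv).astype(float)
    d=(R@np.linalg.inv(K)@np.c_[uv,np.ones(len(uv))].T).T
    return C+d*((z-C[2])/d[:,2])[:,None]
def proj(n,P,s=None):
    K,R,C=cam(n,s);p=(K@R.T@(np.atleast_2d(P)-C).T).T;return p[:,:2]/p[:,2:]
E
python3 - <<'E'
from h import *
im=cv2.imread("pics/top0.png");hsv=cv2.cvtColor(im,cv2.COLOR_BGR2HSV)
def blobs(m,name,z,box,amin=40,n="top"):
    x0,y0,x1,y1=box;mm=np.zeros_like(m);mm[y0:y1,x0:x1]=m[y0:y1,x0:x1]
    cs,_=cv2.findContours(mm,cv2.RETR_EXTERNAL,cv2.CHAIN_APPROX_NONE)
    for c in cs:
        if cv2.contourArea(c)<amin: continue
        r=cv2.minAreaRect(c);b=cv2.boxPoints(r)
        W=cast(n,cast_pts:=b,z);c0=cast(n,[r[0]],z)[0]
        e=np.linalg.norm(np.diff(np.r_[W,W[:1]],axis=0),axis=1)
        d=W[1]-W[0];print(name,np.round(r[0],1),"xy",np.round(c0,4)[:2],"edges",np.round(e[:2],4),"ang01",round(np.degrees(np.arctan2(d[1],d[0])),1),"area",cv2.contourArea(c))
g=cv2.inRange(hsv,(45,80,40),(85,255,255))
blobs(g,"greenlid z.021",.021,(150,200,230,260))
blobs(g,"green tin z.049",.049,(330,270,390,320))
y=cv2.inRange(hsv,(20,100,60),(35,255,255)); blobs(y,"yellow",.049,(210,215,270,265))
o=cv2.inRange(hsv,(5,90,60),(20,255,255)); blobs(o,"cork",.003,(280,170,370,280))
gr=cv2.inRange(hsv,(0,0,30),(179,60,140)); blobs(gr,"pad",0,(160,145,240,210))
# tins: low-sat inside cork
for (cx,cy) in((305,201),(339,247)):
    print(hsv[cy-16:cy+17:2,cx].tolist())
E
```

```text
greenlid z.021 [195.8 232. ] xy [0.4725 0.2436] edges [0.0653 0.049 ] ang01 -84.5 area 551.0
green tin z.049 [359.2 297.2] xy [ 0.3273 -0.1092] edges [0.0541 0.0571] ang01 -47.0 area 532.0
yellow [237.8 239.3] xy [0.4534 0.1474] edges [0.0531 0.0554] ang01 -45.3 area 491.5
cork [335. 247.] xy [ 0.4355 -0.0678] edges [0.0772 0.0765] ang01 -90.8 area 921.0
cork [307.  201.5] xy [ 0.5403 -0.0071] edges [0.0784 0.0765] ang01 -90.9 area 880.5
pad [200.  176.5] xy [0.6031 0.2398] edges [0.1311 0.1066] ang01 -90.9 area 2419.0
[[14, 146, 187], [13, 149, 174], [10, 36, 178], [11, 30, 181], [13, 34, 181], [12, 33, 178], [11, 34, 181], [11, 34, 182], [10, 32, 184], [13, 32, 181], [12, 33, 179], [10, 32, 182], [11, 34, 180], [10, 36, 154], [12, 50, 77], [13, 156, 186], [14, 158, 206]]
[[13, 151, 159], [13, 166, 155], [12, 112, 112], [12, 35, 181], [14, 33, 187], [14, 33, 185], [12, 32, 183], [12, 30, 189], [11, 30, 189], [11, 29, 192], [12, 31, 189], [12, 30, 188], [13, 32, 193], [10, 31, 192], [12, 37, 173], [12, 143, 141], [13, 162, 186]]
```

```bash
python3 - <<'E'
import cv2
im=cv2.imread("pics/top0.png");cv2.imwrite("pics/top0z.png",cv2.resize(im[110:320,130:400],None,fx=2.9,fy=2.85,interpolation=cv2.INTER_CUBIC))
E
```

```text
(no output)
```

View pics/top0z.png

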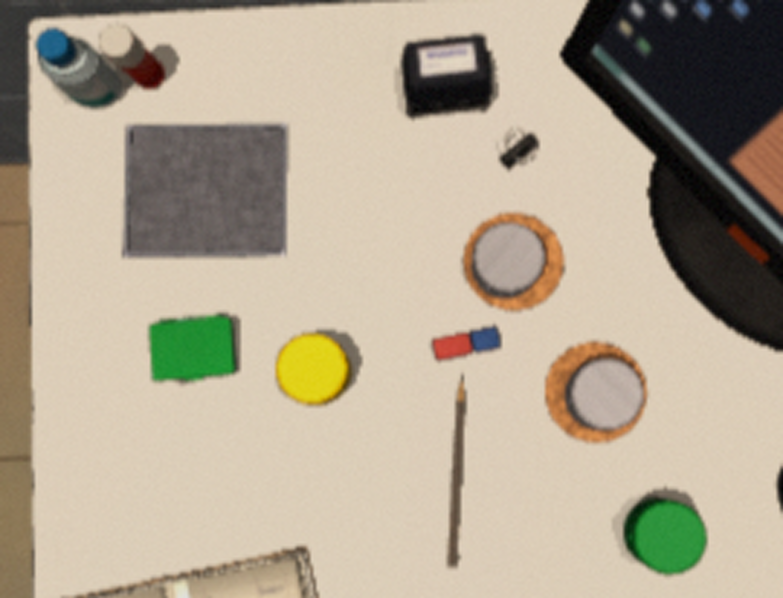

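```bash
cat >> h.py <<'E'
def to(P,yaw):
    s=bot.read_state();R=s["tcp_rot"];d=R.T@(np.array(P)-s["position"])*100
    y0=np.degrees(np.arctan2(R[1,0],R[0,0]));t=-(yaw-y0);t=(t+90)%180-90
    print("P",np.round(s["position"],4),"yaw",round(y0,2),"-> d(cm)",np.round(d,2),"twist",round(t,2),"F",np.round(s["force"],2),"op",round(s["opening"],3),"t",round(s["time_s"],2),"j",np.round(s["joint_positions"],1))
E
python3 - <<'E'
from h import *
im=cv2.imread("pics/top0.png");hsv=cv2.cvtColor(im,cv2.COLOR_BGR2HSV)
ti=cv2.inRange(hsv,(0,0,150),(179,60,255))
for (cx,cy) in((305,201),(339,247)):
    m=np.zeros_like(ti);cv2.circle(m,(cx,cy),17,255,-1);m&=ti;m=cv2.morphologyEx(m,cv2.MORPH_OPEN,np.ones((3,3)))
    n,l,st,ce=cv2.connectedComponentsWithStats(m);k=1+np.argmax(st[1:,4])
    print("tin top",ce[k],st[k],cast("top",ce[k],.049).round(4), "scene proj",proj("scene",np.r_[cast("top",ce[k],.049)[0]]).round(1))
W=cast("top",[(327,130),(465,268)],.08);print("mon bottom",W.round(3),np.linalg.norm(W[1]-W[0]))
for n,p in dict(eraserL=(279,232),eraserR=(302,229),pencilT=(290,241),pencilB=(286,307),binder=(309,162),stamp=(284,136),mouse=(415,294),bottle=(165,145),glue=(184,139),footL=(355,180),footB=(395,235)).items():print(n,cast("top",p,0.0).round(3))
to((.41,.24,.1),90)
E
```

```text
tin top [305.1495098  199.47058824] [294 189  23  22 408] [[5.38e-01 1.00e-04 4.90e-02]] scene proj [[299.1 230.5]]
tin top [339.22425629 247.90389016] [328 237  24  23 437] [[ 0.4317 -0.0706  0.049 ]] scene proj [[280.3 263. ]]
mon bottom [[ 0.684 -0.048  0.08 ]
 [ 0.386 -0.323  0.08 ]] 0.40576983013954704
eraserL [[0.471 0.058 0.   ]]
eraserR [[0.478 0.006 0.   ]]
pencilT [[0.451 0.034 0.   ]]
pencilB [[0.304 0.045 0.   ]]
binder [[ 0.634 -0.014  0.   ]]
stamp [[0.697 0.043 0.   ]]
mouse [[ 0.329 -0.243  0.   ]]
bottle [[0.68  0.323 0.   ]]
glue [[0.694 0.278 0.   ]]
footL [[ 0.589 -0.12   0.   ]]
footB [[ 0.461 -0.205  0.   ]]
P [0.1669 0.6017 0.2218] yaw 74.48 -> d(cm) [-28.33  33.1   12.22] twist -15.52 F [ 0.31 -0.41  0.06] op 0.999 t 0.15 j [ 64.3  30.3  82.1   0.   67.7 -10.2]
```

>>> {"fn": "arm_command", "kwargs": {
  "plan": [
    {"claw": 0.35,"dx": -28.3,"dy": 33.1,"dz": 12.2,"twist": -15.5},
    {"claw": 0.35,"dx": -28.3,"dy": 33.1,"dz": 12.2,"twist": -15.5},
    {"claw": 0.35,"dx": -28.3,"dy": 33.1,"dz": 12.2,"twist": -15.5},
    {"claw": 0.35,"dx": -28.3,"dy": 33.1,"dz": 12.2,"twist": -15.5},
    {"claw": 0.35,"dx": -28.3,"dy": 33.1,"dz": 12.2,"twist": -15.5},
    {"claw": 0.35,"dx": -28.3,"dy": 33.1,"dz": 12.2,"twist": -15.5},
    {"claw": 0.35,"dx": -28.3,"dy": 33.1,"dz": 12.2,"twist": -15.5},
    {"claw": 0.35,"dx": -28.3,"dy": 33.1,"dz": 12.2,"twist": -15.5}
  ]
}}

```text
time_s: 0.82
position: [0.3461, 0.335, 0.1323]
tcp_rot: [[-0.0, 1.0, -0.0], [1.0, 0.0, -0.001], [-0.001, -0.0, -1.0]]
force: [1.4, 1.0, -0.8]
opening: 0.481
```

```bash
python3 -c "
from h import *
to((.41,.24,.1),90)"
```

```text
P [0.3461 0.335  0.1323] yaw 90.01 -> d(cm) [-9.49  6.39  3.24] twist 0.01 F [ 1.37  0.98 -0.77] op 0.481 t 0.82 j [ 3.080e+01  2.760e+01  1.073e+02 -1.000e-01  4.510e+01 -5.920e+01]
```

>>> {"fn": "arm_command", "kwargs": {
  "plan": [
    {"claw": 0.35,"dx": -9.5,"dy": 6.4,"dz": 3.2},
    {"claw": 0.35,"dx": -9.5,"dy": 6.4,"dz": 3.2},
    {"claw": 0.35,"dx": -9.5,"dy": 6.4,"dz": 3.2},
    {"claw": 0.35,"dx": -9.5,"dy": 6.4,"dz": 3.2},
    {"claw": 0.35,"dx": -9.5,"dy": 6.4,"dz": 6.0},
    {"claw": 0.35,"dx": -9.5,"dy": 6.4,"dz": 6.0}
  ]
}}

```text
$.plan[0]: bad value
```

```bash
python3 - <<'E'
from h import *
s=bot.read_state();im=bot.capture("wrist");cv2.imwrite("pics/w1.png",im[:,:,::-1])
to((.41,.24,.008),90)
hsv=cv2.cvtColor(im,cv2.COLOR_RGB2HSV);g=cv2.inRange(hsv,(45,80,40),(85,255,255))
cs,_=cv2.findContours(g,cv2.RETR_EXTERNAL,cv2.CHAIN_APPROX_NONE);c=max(cs,key=cv2.contourArea)
r=cv2.minAreaRect(c);print(r,cast("wrist",r[0],.021,s).round(4));print(cast("wrist",cv2.boxPoints(r),.021,s).round(4))
E
```

```text
P [0.3493 0.3292 0.1304] yaw 89.77 -> d(cm) [-8.82  6.13 12.29] twist -0.23 F [ 1.21 -2.59 -1.09] op 0.434 t 0.87 j [ 30.1  27.8 107.5  -0.4  45.  -59.4]
((207.5, 362.5), (3.0, 5.0), 90.0) [[0.4901 0.2746 0.021 ]]
[[0.4885 0.2725 0.021 ]
 [0.4885 0.2769 0.021 ]
 [0.4917 0.2767 0.021 ]
 [0.4917 0.2723 0.021 ]]
```

View pics/w1.png

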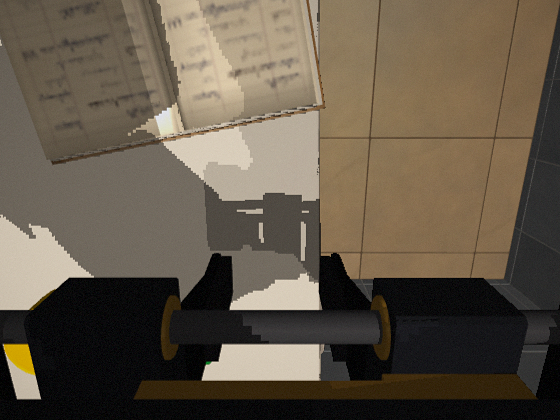

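The call was refused because every key is required, so I'll resend it. The wrist image shows the book behind and the yellow tin at the lower left. The box is hidden by the gripper.

>>> {"fn": "arm_command", "kwargs": {
  "plan": [
    {"claw": 0.35,"dx": -8.8,"dy": 6.1,"dz": 3.2,"twist": 0},
    {"claw": 0.35,"dx": -8.8,"dy": 6.1,"dz": 3.2,"twist": 0},
    {"claw": 0.35,"dx": -8.8,"dy": 6.1,"dz": 3.2,"twist": 0},
    {"claw": 0.35,"dx": -8.8,"dy": 6.1,"dz": 6.0,"twist": 0},
    {"claw": 0.35,"dx": -8.8,"dy": 6.1,"dz": 8.0,"twist": 0},
    {"claw": 0.35,"dx": -8.8,"dy": 6.1,"dz": 8.0,"twist": 0}
  ]
}}

```text
time_s: 1.37
position: [0.4082, 0.239, 0.048]
tcp_rot: [[0.006, 1.0, -0.008], [1.0, -0.007, -0.009], [-0.009, -0.008, -1.0]]
force: [-1.4, 0.1, 0.2]
opening: 0.35
```

```bash
python3 - <<'E'
from h import *
to((.41,.24,.008),90)
s=bot.read_state();im=bot.capture("top");cv2.imwrite("pics/t1.png",im[:,:,::-1])
E
```

```text
P [0.4082 0.239  0.048 ] yaw 89.63 -> d(cm) [0.14 0.21 4.  ] twist -0.37 F [-1.36  0.11  0.21] op 0.35 t 1.37 j [ 17.   36.7 111.1  -0.6  32.8 -72.1]
```

View pics/t1.png

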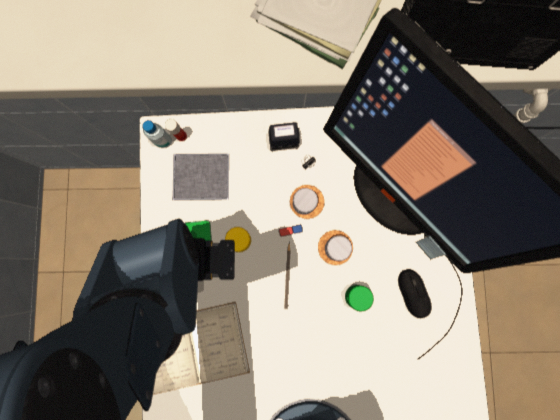

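>>> {"fn": "arm_command", "kwargs": {
  "plan": [
    {"claw": 0.35,"dx": 0.1,"dy": 0.2,"dz": 2.0,"twist": 0},
    {"claw": 0.35,"dx": 0.1,"dy": 0.2,"dz": 4.0,"twist": 0},
    {"claw": 0.35,"dx": 0.1,"dy": 0.2,"dz": 4.0,"twist": 0},
    {"claw": 0.35,"dx": 0.1,"dy": 1.2,"dz": 4.0,"twist": 0},
    {"claw": 0.35,"dx": 0.1,"dy": 2.2,"dz": 4.0,"twist": 0},
    {"claw": 0.35,"dx": 0.1,"dy": 3.0,"dz": 4.0,"twist": 0},
    {"claw": 0.35,"dx": 0.1,"dy": 3.8,"dz": 4.0,"twist": 0},
    {"claw": 0.35,"dx": 0.1,"dy": 4.6,"dz": 4.0,"twist": 0}
  ]
}}

```text
time_s: 2.08
position: [0.4555, 0.2403, 0.0102]
tcp_rot: [[0.005, 1.0, -0.005], [1.0, -0.005, -0.008], [-0.008, -0.005, -1.0]]
force: [-1.6, -1.1, 1.8]
opening: 0.349
```

```bash
python3 - <<'E'
from h import *
to((.555,.24,.008),90)
E
```

```text
P [0.4555 0.2403 0.0102] yaw 89.7 -> d(cm) [0.02 9.95 0.17] twist -0.3 F [-1.59 -1.1   1.85] op 0.349 t 2.08 j [ 15.6  42.4 105.9  -0.6  32.2 -73.6]
```

>>> {"fn": "arm_command", "kwargs": {
  "plan": [
    {"claw": 0.35,"dx": 0,"dy": 1.0,"dz": 0.1,"twist": 0},
    {"claw": 0.35,"dx": 0,"dy": 2.0,"dz": 0.1,"twist": 0},
    {"claw": 0.35,"dx": 0,"dy": 3.0,"dz": 0.1,"twist": 0},
    {"claw": 0.35,"dx": 0,"dy": 4.0,"dz": 0.1,"twist": 0},
    {"claw": 0.35,"dx": 0,"dy": 5.0,"dz": 0.1,"twist": 0},
    {"claw": 0.35,"dx": 0,"dy": 6.0,"dz": 0.1,"twist": 0},
    {"claw": 0.35,"dx": 0,"dy": 7.0,"dz": 0.1,"twist": 0},
    {"claw": 0.35,"dx": 0,"dy": 8.0,"dz": 0.1,"twist": 0}
  ]
}}

```text
time_s: 2.75
position: [0.5364, 0.2399, 0.0087]
tcp_rot: [[0.005, 1.0, -0.006], [1.0, -0.005, -0.008], [-0.008, -0.006, -1.0]]
force: [-1.0, 0.0, 1.5]
opening: 0.346
```

```bash
python3 - <<'E'
from h import *
to((.555,.24,.008),90)
im=bot.capture("top")[:,:,::-1].copy();cv2.imwrite("pics/t2.png",cv2.resize(im[120:270,140:280],None,fx=4,fy=4))
im=bot.capture("scene")[:,:,::-1].copy();cv2.imwrite("pics/s2.png",cv2.resize(im[130:300,180:360],None,fx=4,fy=3.5))
E
```

```text
P [0.5364 0.2399 0.0087] yaw 89.7 -> d(cm) [0.02 1.86 0.06] twist -0.3 F [-1.03  0.02  1.54] op 0.346 t 2.75 j [ 13.4  45.2  95.1  -0.6  40.1 -75.9]
```

View pics/t2.png

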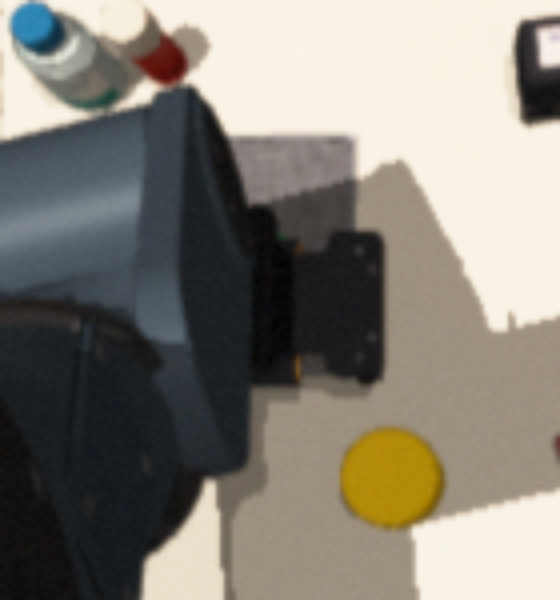

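View pics/s2.png

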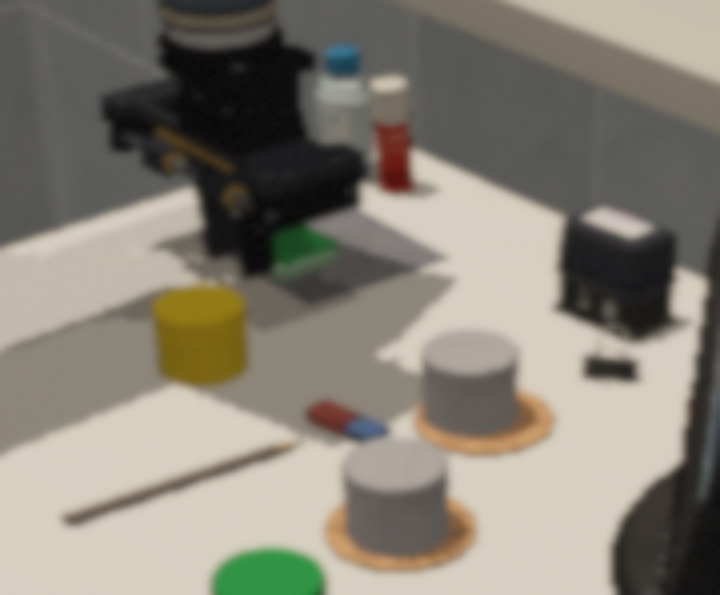

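The scene view shows the box ahead of the fingers and sliding flat. I'll finish the push, back off and check.

>>> {"fn": "arm_command", "kwargs": {
  "plan": [
    {"claw": 0.35,"dx": 0,"dy": 1.0,"dz": 0.1,"twist": 0},
    {"claw": 0.35,"dx": 0,"dy": 1.9,"dz": 0.1,"twist": 0},
    {"claw": 0.35,"dx": 0,"dy": 2.5,"dz": 0.1,"twist": 0},
    {"claw": 0.35,"dx": 0,"dy": 2.9,"dz": 0.1,"twist": 0},
    {"claw": 0.35,"dx": 0,"dy": 2.9,"dz": 0.1,"twist": 0},
    {"claw": 0.35,"dx": 0,"dy": 1.5,"dz": 0.0,"twist": 0},
    {"claw": 0.35,"dx": 0,"dy": -1.0,"dz": 0.0,"twist": 0},
    {"claw": 0.35,"dx": 0,"dy": -2.5,"dz": -2.0,"twist": 0}
  ]
}}

```text
time_s: 3.52
position: [0.5086, 0.2393, 0.0262]
tcp_rot: [[0.006, 1.0, -0.011], [1.0, -0.006, -0.009], [-0.009, -0.01, -1.0]]
force: [-0.3, 0.3, 0.4]
opening: 0.349
```

>>> {"fn": "arm_command", "kwargs": {
  "plan": [
    {"claw": 0.6,"dx": -4,"dy": -3.0,"dz": -5.0,"twist": 0},
    {"claw": 1,"dx": -8,"dy": -6,"dz": -9.0,"twist": 7},
    {"claw": 1,"dx": -11,"dy": -8,"dz": -10.0,"twist": 14},
    {"claw": 1,"dx": -15,"dy": -8,"dz": -10.0,"twist": 21},
    {"claw": 1,"dx": -18,"dy": -8,"dz": -10.0,"twist": 28},
    {"claw": 1,"dx": -18,"dy": -8,"dz": -10.0,"twist": 35},
    {"claw": 1,"dx": -18,"dy": -8,"dz": -10.0,"twist": 42},
    {"claw": 1,"dx": -18,"dy": -8,"dz": -10.0,"twist": 47}
  ]
}}

```text
time_s: 4.18
position: [0.4284, 0.0592, 0.1294]
tcp_rot: [[0.742, 0.671, -0.009], [0.671, -0.742, -0.009], [-0.013, 0.001, -1.0]]
force: [0.6, 0.3, 0.2]
opening: 0.876
```

```bash
python3 - <<'E'
from h import *
to((.4317,-.0706,.12),42.7)
im=bot.capture("top")[:,:,::-1].copy();cv2.imwrite("pics/t3.png",im)
s=bot.read_state();im=bot.capture("wrist")[:,:,::-1].copy();cv2.imwrite("pics/w3.png",im)
E
```

```text
P [0.4284 0.0592 0.1294] yaw 42.13 -> d(cm) [-8.45  9.85  1.06] twist -0.57 F [0.62 0.26 0.22] op 0.876 t 4.18 j [ -6.6  25.3 113.8  -0.9  41.3 -48. ]
```

View pics/t3.png

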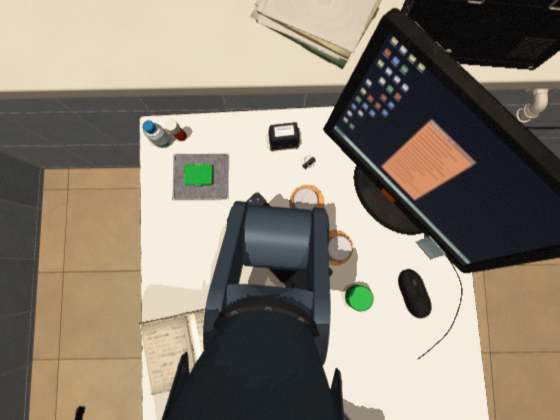

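View pics/w3.png

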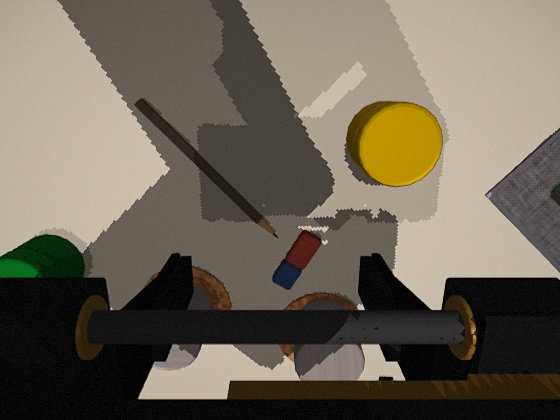

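The top view shows the green box at (198,175), inside the pad. I'll check its offsets and refine the tins using the scene view.

```bash
python3 - <<'E'
from h import *
im=cv2.imread("pics/t3.png");hsv=cv2.cvtColor(im,cv2.COLOR_BGR2HSV)
def rect(m,z,name):
    cs,_=cv2.findContours(m,cv2.RETR_EXTERNAL,cv2.CHAIN_APPROX_NONE);c=max(cs,key=cv2.contourArea)
    r=cv2.minAreaRect(c);W=cast("top",cv2.boxPoints(r),z);print(name,cast("top",r[0],z).round(4),[np.linalg.norm(W[i+1]-W[i]).round(4) for i in(0,1)],[np.degrees(np.arctan2(*(W[i+1]-W[i])[1::-1])).round(1) for i in (0,1)])
g=cv2.inRange(hsv,(45,80,40),(85,255,255));g[:,260:]=0;rect(g,.021,"box")
p=cv2.inRange(hsv,(0,0,30),(179,60,140))|g;p[:145]=0;p[210:]=0;p[:,:160]=0;p[:,240:]=0
rect(p,0,"pad")
# scene
im=cv2.imread("pics/scene0.png");hsv=cv2.cvtColor(im,cv2.COLOR_BGR2HSV)
o=cv2.inRange(hsv,(3,90,60),(20,255,255))
for cx,cy in((300,245),(280,277)):
    m=np.zeros_like(o);cv2.circle(m,(cx,cy),26,255,-1);m&=o
    for (pn,P) in(("c",0),):
        pts=cv2.findNonZero(m).reshape(-1,2).astype(float);W=cast("scene",pts,.003)
        hull=cv2.convexHull(W[:,:2].astype(np.float32));c,r=cv2.minEnclosingCircle(hull);print("scene cork",np.round(c,4),round(r,4))
o=cv2.inRange(cv2.cvtColor(cv2.imread("pics/top0.png"),cv2.COLOR_BGR2HSV),(5,90,60),(20,255,255))
for cx,cy in((307,201),(335,247)):
    m=np.zeros_like(o);cv2.circle(m,(cx,cy),24,255,-1);m&=o
    W=cast("top",cv2.findNonZero(m).reshape(-1,2),.003);c,r=cv2.minEnclosingCircle(W[:,:2].astype(np.float32));print("top cork",np.round(c,4),round(r,4))
print(np.round(proj("scene",[(0.538,.0001,.049),(.4317,-.0706,.049),(0.538,.0001,.003),(.4317,-.0706,.003)]),1))
cv2.imwrite("pics/s0z.png",cv2.resize(im[215:300,250:330],None,fx=7,fy=7,interpolation=cv2.INTER_CUBIC))
E
```

```text
box [[0.6033 0.2404 0.021 ]] [np.float64(0.0639), np.float64(0.0487)] [np.float64(-90.9), np.float64(-179.6)]
pad [[0.6043 0.2386 0.    ]] [np.float64(0.1241), np.float64(0.1042)] [np.float64(-90.9), np.float64(-179.9)]
scene cork [ 0.5362 -0.0071] 0.0377
scene cork [ 0.4531 -0.0428] 0.0713
top cork [ 0.5409 -0.0063] 0.04
top cork [ 0.4355 -0.0678] 0.0398
[[299.1 230.5]
 [280.3 263. ]
 [299.2 247.8]
 [280.8 281.2]]
```

View pics/s0z.png

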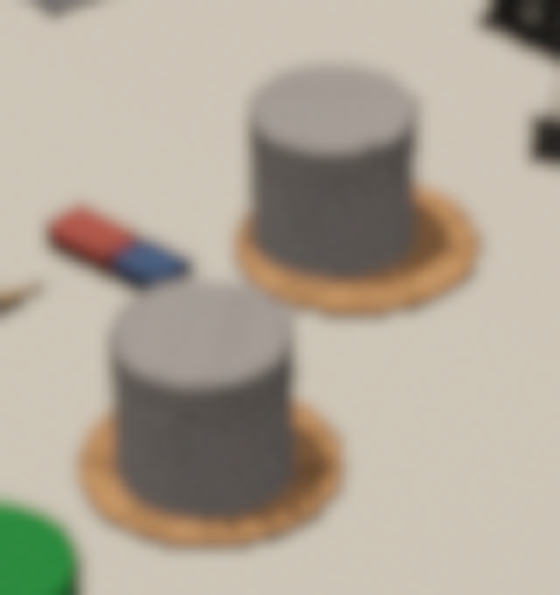

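The box is centred on the pad to within 2 mm and square. Next is the near tin, approached from above.

>>> {"fn": "arm_command", "kwargs": {
  "plan": [
    {"claw": 1,"dx": -8.4,"dy": 9.8,"dz": 1.0,"twist": -0.5},
    {"claw": 1,"dx": -8.4,"dy": 9.8,"dz": 1.0,"twist": -0.5},
    {"claw": 1,"dx": -8.4,"dy": 9.8,"dz": 1.0,"twist": -0.5},
    {"claw": 1,"dx": -8.4,"dy": 9.8,"dz": 1.0,"twist": -0.5},
    {"claw": 1,"dx": -8.4,"dy": 9.8,"dz": 1.0,"twist": -0.5}
  ]
}}

```text
time_s: 4.7
position: [0.4334, -0.0709, 0.12]
tcp_rot: [[0.732, 0.682, -0.009], [0.682, -0.732, -0.009], [-0.013, 0.001, -1.0]]
force: [-0.6, 0.2, -0.9]
opening: 1.001
```

```bash
python3 - <<'E'
from h import *
to((.432,-.070,.012),42.7)
s=bot.read_state();im=bot.capture("wrist")[:,:,::-1].copy();cv2.imwrite("pics/w4.png",im)
im=bot.capture("scene")[:,:,::-1].copy();cv2.imwrite("pics/s4.png",im)
E
```

```text
P [ 0.4334 -0.0709  0.12  ] yaw 42.98 -> d(cm) [ 0.1  -0.17 10.8 ] twist 0.28 F [-0.57  0.15 -0.87] op 1.001 t 4.7 j [-23.4  26.7 113.5  -1.1  40.1 -65.6]
```

View pics/w4.png

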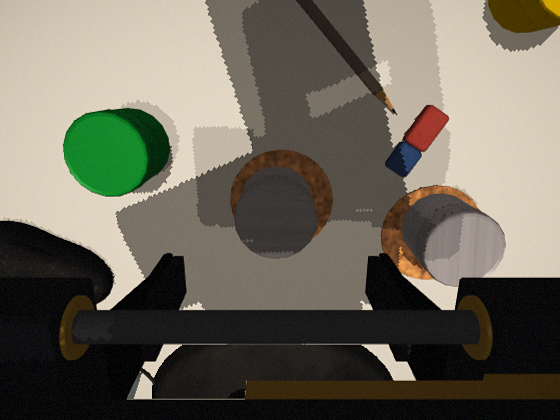

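View pics/s4.png

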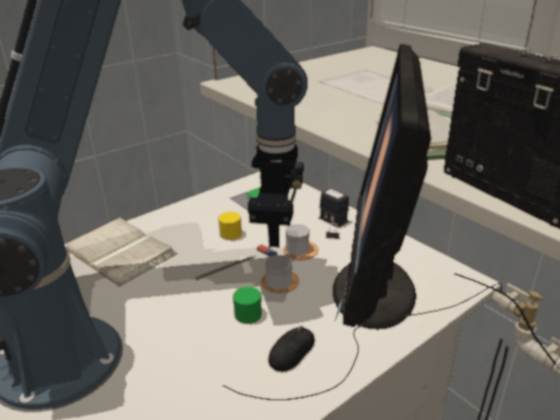

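The wrist view shows the near tin lid at about (275,216), the far lid at about (465,250), and the jaws clear. I'll refine both from it.

```bash
python3 - <<'E'
from h import *
s=bot.read_state()  # arm still
print(s["position"].round(4))
for n,p,z in (("near lid",(275.5,214),.052),("near lid left",(233,214),.052),("near lid right",(318,214),.052),("near coaster",(282,199),.003),("far lid",(464.5,249),.052)):
    print(n,cast("wrist",p,z,s).round(4))
im=cv2.imread("pics/w4.png");cv2.imwrite("pics/w4z.png",cv2.resize(im[130:300,200:520],None,fx=2.5,fy=2.5,interpolation=cv2.INTER_CUBIC))
E
```

```text
[ 0.4321 -0.068   0.12  ]
near lid [[ 0.4268 -0.0634  0.052 ]]
near lid left [[ 0.4068 -0.0822  0.052 ]]
near lid right [[ 0.4466 -0.0446  0.052 ]]
near coaster [[ 0.4326 -0.0632  0.003 ]]
far lid [[0.5339 0.0044 0.052 ]]
```

View pics/w4z.png

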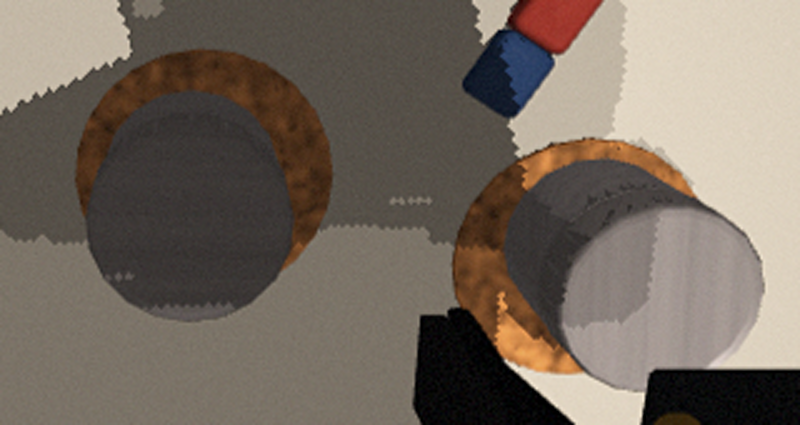

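```bash
python3 -c "
from h import *
to((.430,-.069,.012),42.7)"
```

```text
P [ 0.4321 -0.068   0.12  ] yaw 43.14 -> d(cm) [-0.07 -0.05 10.8 ] twist 0.44 F [-0.15 -0.13 -0.15] op 1.004 t 4.8 j [-23.2  26.7 113.6  -1.1  40.1 -65.5]
```

>>> {"fn": "arm_command", "kwargs": {
  "plan": [
    {"claw": 1,"dx": -0.1,"dy": -0.05,"dz": 4,"twist": 0},
    {"claw": 1,"dx": -0.1,"dy": -0.05,"dz": 7,"twist": 0},
    {"claw": 1,"dx": -0.1,"dy": -0.05,"dz": 9,"twist": 0},
    {"claw": 1,"dx": -0.1,"dy": -0.05,"dz": 10.2,"twist": 0},
    {"claw": 1,"dx": -0.1,"dy": -0.05,"dz": 10.8,"twist": 0},
    {"claw": 1,"dx": -0.1,"dy": -0.05,"dz": 10.8,"twist": 0},
    {"claw": 0.7,"dx": -0.1,"dy": -0.05,"dz": 10.8,"twist": 0},
    {"claw": 0.5,"dx": -0.1,"dy": -0.05,"dz": 10.8,"twist": 0}
  ]
}}

```text
time_s: 5.47
position: [0.4303, -0.0687, 0.0128]
tcp_rot: [[0.729, 0.685, -0.01], [0.685, -0.729, -0.009], [-0.013, -0.001, -1.0]]
force: [1.0, 0.1, -0.2]
opening: 0.919
```

>>> {"fn": "arm_command", "kwargs": {
  "plan": [
    {"claw": 0.45,"dx": 0,"dy": 0,"dz": 0,"twist": 0},
    {"claw": 0.4,"dx": 0,"dy": 0,"dz": 0,"twist": 0},
    {"claw": 0.4,"dx": 0,"dy": 0,"dz": 0,"twist": 0},
    {"claw": 0.4,"dx": 0,"dy": 0,"dz": 0,"twist": 0}
  ]
}}

```text
time_s: 5.8
position: [0.4305, -0.0689, 0.0132]
tcp_rot: [[0.729, 0.685, -0.009], [0.685, -0.729, -0.009], [-0.013, 0.0, -1.0]]
force: [-0.1, 0.4, 0.8]
opening: 0.627
```

```bash
python3 -c "
from h import *
to((.430,-.069,.082),42.7)"
```

```text
P [ 0.4305 -0.0689  0.0132] yaw 43.22 -> d(cm) [-0.13 -0.02 -6.87] twist 0.52 F [-0.11  0.41  0.82] op 0.627 t 5.8 j [-23.3  40.1 117.3  -1.8  22.9 -64.9]
```

The opening of 0.627 is about 54.6 mm, which matches the tin. Lifting now.

>>> {"fn": "arm_command", "kwargs": {
  "plan": [
    {"claw": 0.3,"dx": 0,"dy": 0,"dz": 0,"twist": 0},
    {"claw": 0.3,"dx": 0,"dy": 0,"dz": -1,"twist": 0},
    {"claw": 0.3,"dx": 0,"dy": 0,"dz": -2.5,"twist": 0},
    {"claw": 0.3,"dx": 0,"dy": 0,"dz": -4.2,"twist": 0},
    {"claw": 0.3,"dx": 0,"dy": 0,"dz": -5.6,"twist": 0},
    {"claw": 0.3,"dx": 0,"dy": 0,"dz": -6.5,"twist": 0},
    {"claw": 0.3,"dx": 0,"dy": 0,"dz": -6.9,"twist": 0},
    {"claw": 0.3,"dx": 0,"dy": 0,"dz": -6.9,"twist": 0}
  ]
}}

```text
time_s: 6.47
position: [0.4315, -0.0685, 0.083]
tcp_rot: [[0.729, 0.685, -0.007], [0.685, -0.729, -0.01], [-0.012, 0.002, -1.0]]
force: [0.2, -0.4, -1.6]
opening: 0.622
```

>>> {"fn": "arm_command", "kwargs": {
  "plan": [
    {"claw": 0.3,"dx": 0,"dy": 0,"dz": 0,"twist": 0},
    {"claw": 0.3,"dx": 0,"dy": 0,"dz": 0,"twist": 0},
    {"claw": 0.3,"dx": 0,"dy": 0,"dz": 0,"twist": 0},
    {"claw": 0.3,"dx": 0,"dy": 0,"dz": 0,"twist": 0},
    {"claw": 0.3,"dx": 0,"dy": 0,"dz": 0,"twist": 0},
    {"claw": 0.3,"dx": 0,"dy": 0,"dz": 0,"twist": 0}
  ]
}}

```text
time_s: 6.97
position: [0.4314, -0.0684, 0.0826]
tcp_rot: [[0.729, 0.685, -0.008], [0.685, -0.729, -0.01], [-0.012, 0.001, -1.0]]
force: [-0.1, -1.1, -1.1]
opening: 0.623
```

```bash
python3 - <<'E'
from h import *
F=[]
for i in range(14):
    im=bot.capture("scene" if i%2 else "wrist");s=bot.read_state();F.append(s["force"])
    if i<2: cv2.imwrite(f"pics/l5_{i}.png",im[:,:,::-1])
F=np.array(F);print(F.mean(0).round(2),F.std(0).round(2),s["tau"].round(2));to((.430,-.069,.014),42.7)
E
```

```text
[ 0.11 -0.12 -0.97] [0.52 0.4  0.47] [-0.000e+00 -3.396e+01 -6.750e+00 -3.000e-02  1.000e-01 -0.000e+00]
P [ 0.4315 -0.0685  0.083 ] yaw 43.22 -> d(cm) [-0.06 -0.08  6.9 ] twist 0.52 F [-0.2   0.71 -0.81] op 0.623 t 7.67 j [-23.2  31.  115.4  -1.2  33.7 -65.4]
```

View pics/l5_1.png

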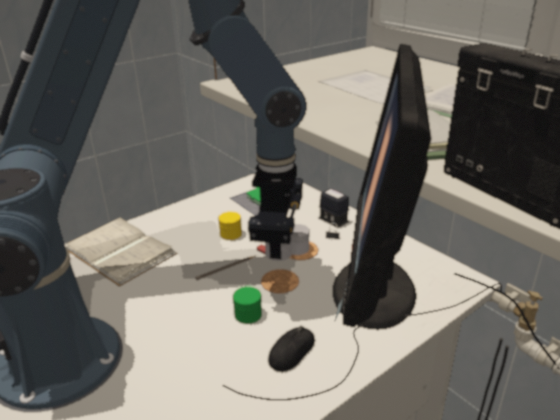

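View pics/l5_0.png

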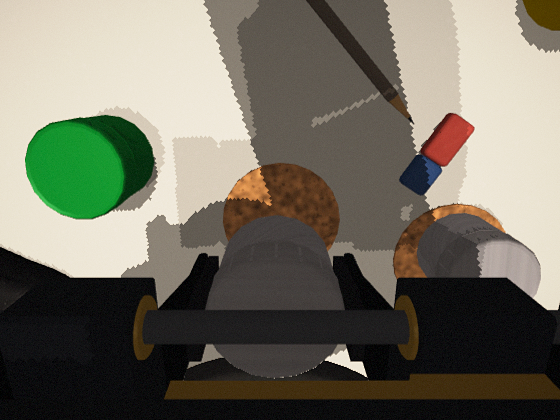

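The near tin is held clear of the desk at about 1.0 N, so it looks light. The near coaster is now bare in the scene view, at about (280,281), so I'll locate it.

```bash
python3 - <<'E'
from h import *
im=cv2.imread("pics/l5_1.png");hsv=cv2.cvtColor(im,cv2.COLOR_BGR2HSV);o=cv2.inRange(hsv,(3,80,60),(22,255,255))
m=np.zeros_like(o);cv2.circle(m,(280,281),25,255,-1);m&=o
n,l,st,ce=cv2.connectedComponentsWithStats(m);k=1+np.argmax(st[1:,4]);print(st[k])
W=cast("scene",np.argwhere(l==k)[:,::-1],.003);c,r=cv2.minEnclosingCircle(W[:,:2].astype(np.float32));print("scene",np.round(c,4),r,W.mean(0).round(4))
im=cv2.imread("pics/l5_0.png");hsv=cv2.cvtColor(im,cv2.COLOR_BGR2HSV);o=cv2.inRange(hsv,(3,100,30),(22,255,255));s=bot.read_state()
o[:150]=0;o[250:]=0;o[:,:210]=0;o[:,345:]=0
n,l,st,ce=cv2.connectedComponentsWithStats(o);k=1+np.argmax(st[1:,4]);print(st[k])
W=cast("wrist",np.argwhere(l==k)[:,::-1],.003,s)[:,:2].astype(np.float32)
h=cv2.convexHull(W).reshape(-1,2); 
from scipy.optimize import least_squares
c0=W.mean(0)
up=h
f=least_squares(lambda p:np.hypot(*(up-p).T)-.04,c0,loss="soft_l1",f_scale=.001);print("wrist",f.x.round(4),np.abs(f.fun).max())
E
```

```text
[261 269  38  24 710]
scene [ 0.4311 -0.067 ] 0.04020417109131813 [ 0.4307 -0.0678  0.003 ]
[ 223  163  117   87 5964]
wrist [ 0.4351 -0.0681] 0.0015974553814755016
```

>>> {"fn": "arm_command", "kwargs": {
  "plan": [
    {"claw": 0.3,"dx": 0.1,"dy": 0,"dz": 1.5,"twist": 0},
    {"claw": 0.3,"dx": 0.1,"dy": 0,"dz": 3.2,"twist": 0},
    {"claw": 0.3,"dx": 0.1,"dy": 0,"dz": 4.7,"twist": 0},
    {"claw": 0.3,"dx": 0.1,"dy": 0,"dz": 5.8,"twist": 0},
    {"claw": 0.3,"dx": 0.1,"dy": 0,"dz": 6.4,"twist": 0},
    {"claw": 0.3,"dx": 0.1,"dy": 0,"dz": 6.8,"twist": 0},
    {"claw": 0.3,"dx": 0.1,"dy": 0,"dz": 6.95,"twist": 0},
    {"claw": 0.3,"dx": 0.1,"dy": 0,"dz": 6.95,"twist": 0}
  ]
}}

```text
time_s: 8.33
position: [0.4319, -0.0685, 0.0136]
tcp_rot: [[0.729, 0.685, -0.007], [0.685, -0.729, -0.01], [-0.012, 0.002, -1.0]]
force: [0.6, 0.3, -0.8]
opening: 0.62
```

```bash
python3 -c "
from h import *
to((.432,-.068,.013),42.7)"
```

```text
P [ 0.4319 -0.0685  0.0136] yaw 43.22 -> d(cm) [ 0.05 -0.03  0.06] twist 0.52 F [ 0.56  0.26 -0.76] op 0.62 t 8.33 j [-23.2  40.  117.2  -1.8  22.9 -64.8]
```

>>> {"fn": "arm_command", "kwargs": {
  "plan": [
    {"claw": 0.3,"dx": 0,"dy": 0,"dz": 0.05,"twist": 0},
    {"claw": 0.3,"dx": 0,"dy": 0,"dz": 0.05,"twist": 0},
    {"claw": 0.8,"dx": 0,"dy": 0,"dz": 0.05,"twist": 0},
    {"claw": 1,"dx": 0,"dy": 0,"dz": 0,"twist": 0},
    {"claw": 1,"dx": 0,"dy": 0,"dz": 0,"twist": 0},
    {"claw": 1,"dx": 0,"dy": 0,"dz": 0,"twist": 0},
    {"claw": 1,"dx": 0,"dy": 0,"dz": 0,"twist": 0},
    {"claw": 1,"dx": 0,"dy": 0,"dz": 0,"twist": 0}
  ]
}}

```text
time_s: 9.0
position: [0.4319, -0.0685, 0.0137]
tcp_rot: [[0.729, 0.685, -0.007], [0.685, -0.729, -0.01], [-0.012, 0.002, -1.0]]
force: [0.8, -0.6, 0.6]
opening: 0.962
```

>>> {"fn": "arm_command", "kwargs": {
  "plan": [
    {"claw": 1,"dx": 0,"dy": 0,"dz": -1,"twist": 0},
    {"claw": 1,"dx": 0,"dy": 0,"dz": -3,"twist": 0},
    {"claw": 1,"dx": 0,"dy": 0,"dz": -6,"twist": 0},
    {"claw": 1,"dx": 0,"dy": 0,"dz": -10,"twist": 0},
    {"claw": 1,"dx": 0,"dy": 0,"dz": -11,"twist": 0},
    {"claw": 1,"dx": 0,"dy": 0,"dz": -11,"twist": 0}
  ]
}}

```text
time_s: 9.5
position: [0.4346, -0.0681, 0.1264]
tcp_rot: [[0.729, 0.685, -0.0], [0.685, -0.729, -0.013], [-0.009, 0.009, -1.0]]
force: [-0.2, 0.2, 0.2]
opening: 0.996
```

```bash
python3 - <<'E'
from h import *
s=bot.read_state();im=bot.capture("wrist")[:,:,::-1].copy();cv2.imwrite("pics/w6.png",im)
im=bot.capture("scene")[:,:,::-1].copy();cv2.imwrite("pics/s6.png",im)
to((.536,.001,.12),42.7)
E
```

```text
P [ 0.4325 -0.0674  0.1237] yaw 43.22 -> d(cm) [12.23  2.1   0.24] twist 0.52 F [-1.11  0.78 -0.92] op 0.999 t 9.6 j [-23.   26.2 113.6  -1.1  40.3 -65.5]
```

View pics/w6.png

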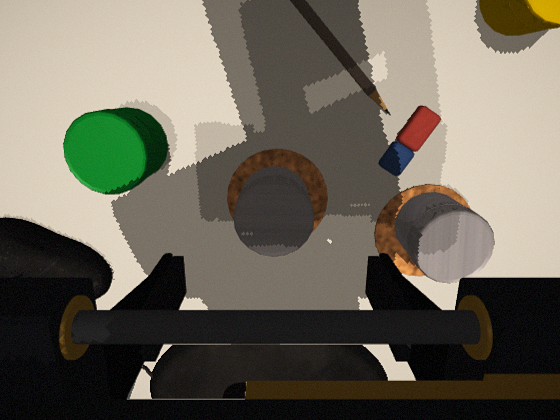

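View pics/s6.png

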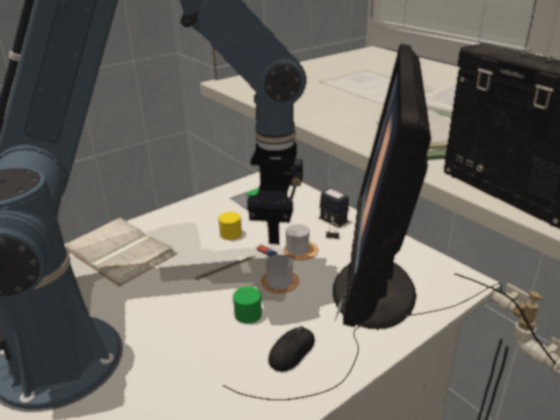

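The near tin stands upright near the middle of its coaster, with its lid at (273,212). On to the far tin.

>>> {"fn": "arm_command", "kwargs": {
  "plan": [
    {"claw": 1,"dx": 3.5,"dy": 0.7,"dz": 0,"twist": 0.5},
    {"claw": 1,"dx": 7,"dy": 1.4,"dz": 0,"twist": 0.5},
    {"claw": 1,"dx": 10.5,"dy": 2.1,"dz": 0,"twist": 0.5},
    {"claw": 1,"dx": 12.3,"dy": 2.1,"dz": 0.2,"twist": 0.5},
    {"claw": 1,"dx": 12.3,"dy": 2.1,"dz": 0.2,"twist": 0.5},
    {"claw": 1,"dx": 12.3,"dy": 2.1,"dz": 0.2,"twist": 0.5}
  ]
}}

```text
time_s: 10.1
position: [0.5352, 0.0023, 0.118]
tcp_rot: [[0.733, 0.68, -0.011], [0.68, -0.733, -0.01], [-0.015, -0.001, -1.0]]
force: [0.2, 0.0, -0.2]
opening: 1.0
```

```bash
python3 - <<'E'
from h import *
s=bot.read_state();im=bot.capture("wrist")[:,:,::-1].copy();cv2.imwrite("pics/w7.png",im)
to((.537,.001,.013),42.7)
E
```

```text
P [0.5343 0.0019 0.1183] yaw 42.77 -> d(cm) [ 0.3   0.26 10.53] twist 0.07 F [ 0.37 -0.46 -1.11] op 1.001 t 10.15 j [-11.4  32.2 100.1  -0.9  48.3 -53.6]
```

View pics/w7.png

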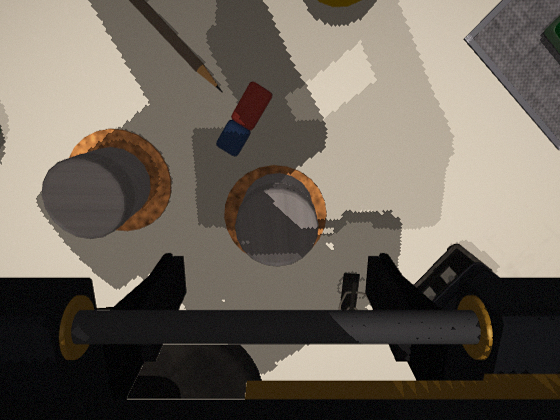

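The far lid is at (277,223), centred between the jaws, and the binder clip and stamp are clear. Descending and gripping.

>>> {"fn": "arm_command", "kwargs": {
  "plan": [
    {"claw": 1,"dx": 0.2,"dy": 0.15,"dz": 4,"twist": 0},
    {"claw": 1,"dx": 0.2,"dy": 0.15,"dz": 7,"twist": 0},
    {"claw": 1,"dx": 0.2,"dy": 0.15,"dz": 9,"twist": 0},
    {"claw": 1,"dx": 0.2,"dy": 0.15,"dz": 10.0,"twist": 0},
    {"claw": 1,"dx": 0.2,"dy": 0.15,"dz": 10.5,"twist": 0},
    {"claw": 1,"dx": 0.2,"dy": 0.15,"dz": 10.5,"twist": 0},
    {"claw": 0.7,"dx": 0.2,"dy": 0.15,"dz": 10.5,"twist": 0},
    {"claw": 0.5,"dx": 0.2,"dy": 0.15,"dz": 10.5,"twist": 0}
  ]
}}

```text
time_s: 10.82
position: [0.5364, 0.0007, 0.0144]
tcp_rot: [[0.734, 0.679, -0.01], [0.679, -0.734, -0.01], [-0.014, 0.001, -1.0]]
force: [0.1, -1.4, 0.5]
opening: 0.921
```

>>> {"fn": "arm_command", "kwargs": {
  "plan": [
    {"claw": 0.45,"dx": 0,"dy": 0,"dz": 0,"twist": 0},
    {"claw": 0.3,"dx": 0,"dy": 0,"dz": 0,"twist": 0},
    {"claw": 0.3,"dx": 0,"dy": 0,"dz": 0,"twist": 0},
    {"claw": 0.3,"dx": 0,"dy": 0,"dz": 0,"twist": 0},
    {"claw": 0.3,"dx": 0,"dy": 0,"dz": 0,"twist": 0}
  ]
}}

```text
time_s: 11.23
position: [0.5365, 0.0007, 0.015]
tcp_rot: [[0.734, 0.679, -0.009], [0.679, -0.734, -0.01], [-0.014, 0.001, -1.0]]
force: [-0.2, 0.1, 4.9]
opening: 0.612
```

```bash
python3 -c "
from h import *
to((.536,.001,.083),42.7)"
```

```text
P [0.5365 0.0007 0.015 ] yaw 42.79 -> d(cm) [-0.11 -0.05 -6.8 ] twist 0.09 F [-0.21  0.1   4.92] op 0.612 t 11.23 j [-11.5  42.6 102.6  -1.2  35.2 -53.3]
```

>>> {"fn": "arm_command", "kwargs": {
  "plan": [
    {"claw": 0.3,"dx": 0,"dy": 0,"dz": 0,"twist": 0},
    {"claw": 0.3,"dx": 0,"dy": 0,"dz": -1,"twist": 0},
    {"claw": 0.3,"dx": 0,"dy": 0,"dz": -2.5,"twist": 0},
    {"claw": 0.3,"dx": 0,"dy": 0,"dz": -4.2,"twist": 0},
    {"claw": 0.3,"dx": 0,"dy": 0,"dz": -5.6,"twist": 0},
    {"claw": 0.3,"dx": 0,"dy": 0,"dz": -6.5,"twist": 0},
    {"claw": 0.3,"dx": 0,"dy": 0,"dz": -6.9,"twist": 0},
    {"claw": 0.3,"dx": 0,"dy": 0,"dz": -6.9,"twist": 0}
  ]
}}

```text
time_s: 11.9
position: [0.5375, 0.0014, 0.0848]
tcp_rot: [[0.734, 0.679, -0.008], [0.679, -0.734, -0.011], [-0.013, 0.002, -1.0]]
force: [0.5, -0.6, -3.0]
opening: 0.612
```

>>> {"fn": "arm_command", "kwargs": {
  "plan": [
    {"claw": 0.3,"dx": 0,"dy": 0,"dz": 0,"twist": 0},
    {"claw": 0.3,"dx": 0,"dy": 0,"dz": 0,"twist": 0},
    {"claw": 0.3,"dx": 0,"dy": 0,"dz": 0,"twist": 0},
    {"claw": 0.3,"dx": 0,"dy": 0,"dz": 0,"twist": 0},
    {"claw": 0.3,"dx": 0,"dy": 0,"dz": 0,"twist": 0},
    {"claw": 0.3,"dx": 0,"dy": 0,"dz": 0,"twist": 0}
  ]
}}

```text
time_s: 12.4
position: [0.5373, 0.0014, 0.0844]
tcp_rot: [[0.734, 0.679, -0.009], [0.679, -0.734, -0.01], [-0.013, 0.002, -1.0]]
force: [0.6, -0.3, -2.3]
opening: 0.612
```

```bash
python3 - <<'E'
from h import *
F=[]
for i in range(14):
    im=bot.capture("scene" if i%2 else "wrist");s=bot.read_state();F.append(s["force"])
    if i<2: cv2.imwrite(f"pics/l8_{i}.png",im[:,:,::-1])
F=np.array(F);print(F.mean(0).round(2),F.std(0).round(2));to((.603,.239,.15),42.7)
E
```

```text
[ 0.   -0.08 -3.  ] [0.49 0.49 0.37]
P [0.5375 0.0014 0.0848] yaw 42.79 -> d(cm) [ 20.86 -12.97  -6.82] twist 0.09 F [-0.07 -0.28 -3.  ] op 0.614 t 13.1 j [-11.4  35.5 101.   -1.   43.8 -53.5]
```

View pics/l8_1.png

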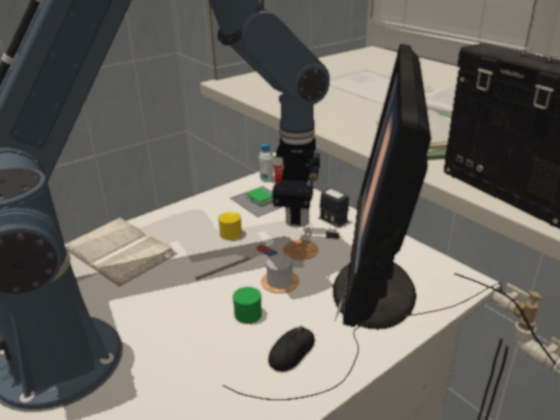

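View pics/l8_0.png

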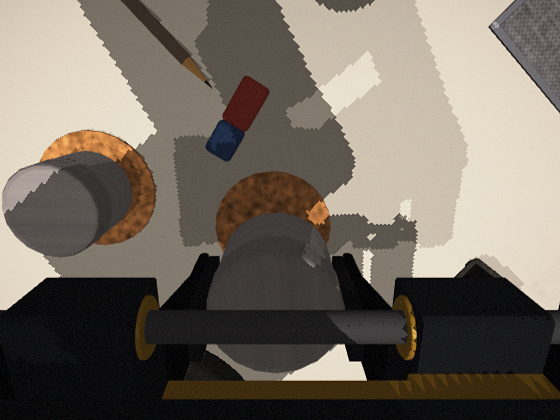

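The weights are 3.0 N for the far tin against 1.0 N for the near one, so the far tin is the full one and I'll keep it. Raising it and carrying it over the pad.

>>> {"fn": "arm_command", "kwargs": {
  "plan": [
    {"claw": 0.3,"dx": 0,"dy": 0,"dz": -2,"twist": 0},
    {"claw": 0.3,"dx": 0.5,"dy": -0.3,"dz": -4,"twist": 0},
    {"claw": 0.3,"dx": 2.2,"dy": -1.4,"dz": -5.5,"twist": 0},
    {"claw": 0.3,"dx": 4.2,"dy": -2.6,"dz": -5.8,"twist": 0},
    {"claw": 0.3,"dx": 6.3,"dy": -3.9,"dz": -5.8,"twist": 0},
    {"claw": 0.3,"dx": 8.4,"dy": -5.2,"dz": -5.8,"twist": 0},
    {"claw": 0.3,"dx": 10.5,"dy": -6.5,"dz": -5.8,"twist": 0},
    {"claw": 0.3,"dx": 12.0,"dy": -7.5,"dz": -5.8,"twist": 0}
  ]
}}

```text
time_s: 13.77
position: [0.5754, 0.1405, 0.1412]
tcp_rot: [[0.733, 0.68, -0.007], [0.68, -0.733, -0.01], [-0.012, 0.002, -1.0]]
force: [0.5, -0.7, -3.4]
opening: 0.611
```

```bash
python3 -c "
from h import *
to((.603,.239,.14),42.7)"
```

```text
P [0.5754 0.1405 0.1412] yaw 42.83 -> d(cm) [ 8.72 -5.35 -0.  ] twist 0.13 F [ 0.5  -0.65 -3.42] op 0.611 t 13.77 j [  3.2  33.8  90.8  -0.7  55.9 -39.2]
```

>>> {"fn": "arm_command", "kwargs": {
  "plan": [
    {"claw": 0.3,"dx": 2.0,"dy": -1.2,"dz": 0,"twist": 0},
    {"claw": 0.3,"dx": 4.0,"dy": -2.5,"dz": 0,"twist": 0},
    {"claw": 0.3,"dx": 6.0,"dy": -3.7,"dz": 0,"twist": 0},
    {"claw": 0.3,"dx": 7.5,"dy": -4.6,"dz": 0,"twist": 0},
    {"claw": 0.3,"dx": 8.4,"dy": -5.1,"dz": 0,"twist": 0},
    {"claw": 0.3,"dx": 8.7,"dy": -5.3,"dz": 0,"twist": 0},
    {"claw": 0.3,"dx": 8.7,"dy": -5.3,"dz": 0,"twist": 0},
    {"claw": 0.3,"dx": 8.7,"dy": -5.3,"dz": 0,"twist": 0}
  ]
}}

```text
time_s: 14.43
position: [0.6026, 0.2377, 0.1397]
tcp_rot: [[0.733, 0.68, -0.008], [0.68, -0.733, -0.011], [-0.014, 0.002, -1.0]]
force: [-1.0, -0.1, -2.7]
opening: 0.608
```

>>> {"fn": "arm_command", "kwargs": {
  "plan": [
    {"claw": 0.3,"dx": 0,"dy": 0,"dz": 0,"twist": 0},
    {"claw": 0.3,"dx": 0,"dy": 0,"dz": 0,"twist": 0},
    {"claw": 0.3,"dx": 0,"dy": 0,"dz": 0,"twist": 0},
    {"claw": 0.3,"dx": 0,"dy": 0,"dz": 0,"twist": 0},
    {"claw": 0.3,"dx": 0,"dy": 0,"dz": 0,"twist": 0},
    {"claw": 0.3,"dx": 0,"dy": 0,"dz": 0,"twist": 0}
  ]
}}

```text
time_s: 14.93
position: [0.6026, 0.2374, 0.1398]
tcp_rot: [[0.734, 0.679, -0.008], [0.679, -0.734, -0.011], [-0.014, 0.002, -1.0]]
force: [0.3, 0.4, -3.7]
opening: 0.612
```

```bash
python3 - <<'E'
from h import *
for n in("top","scene","wrist"): cv2.imwrite(f"pics/f_{n}.png",bot.capture(n)[:,:,::-1])
to((.603,.239,.14),42.7);print(bot.read_state()["qvel"].round(2))
E
```

```text
P [0.6026 0.2376 0.1397] yaw 42.82 -> d(cm) [ 0.12 -0.07 -0.03] twist 0.12 F [-0.29  1.15 -3.15] op 0.611 t 15.08 j [ 11.9  37.7  82.3  -0.6  60.7 -30.6]
[ 0.18  0.08 -0.01 -0.04 -0.02 -0.03]
```

View pics/f_top.png

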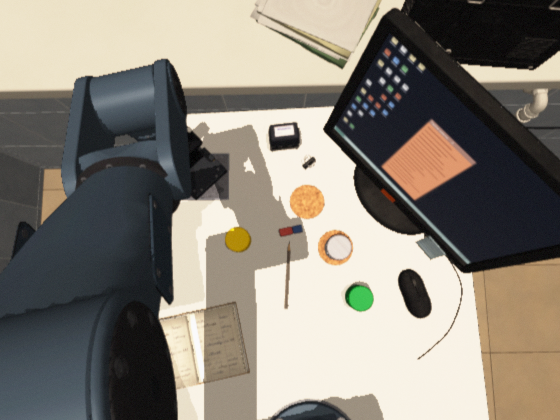

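View pics/f_scene.png

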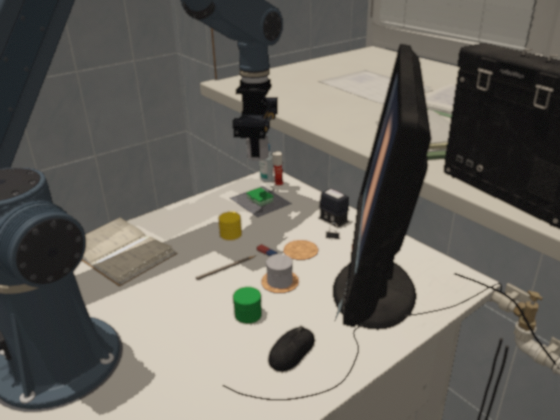

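View pics/f_wrist.png

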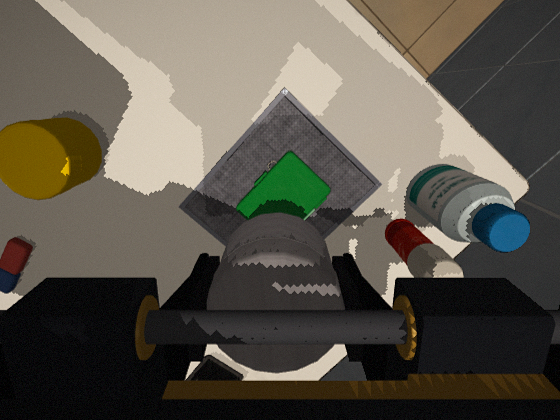

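The final views show the box on the pad, square and undisturbed. The full tin is held upright above it, the near tin is alone on its coaster (lid at 339,247), the far coaster is empty and the bystanders are where they were. Handing in.

```bash
python3 - <<'E'
from rig import bot
print(bot.hand_in())
E
```

```text
the job is handed in; nothing more can be done
None
```

The job is handed in at about 15 s of the 72 s. It ended with the full (far) tin held over the pad and the lighter (near) tin back on its coaster. The hand-in gave no verdict.

- **Clip box:** I pushed it about 13 cm onto the pad with two half-open fingers. The top view then put it within about 2 mm of the pad's centre and within about 1° of parallel.
- **Weighing:** the near tin read about 1.0 N and the far tin about 3.0 N, each the mean of 14 readings with about 0.4 N scatter. I set the near tin back about 3 mm from its coaster's centre, by the arm's position against the coaster's measured one, and kept the far tin.
- **Final hold:** the tool is at (0.603, 0.238, 0.140), so the tin's centre is about 15 cm up and its foot about 10.5 cm above the clip box. It was still, with a grip opening of 0.61 and about 3 N on the wrist.
- **Last images:** the box was still on the pad, the near tin stood alone on its coaster and the far coaster was empty. By eye, the bystanders had not moved; I did not measure them.
- **Disagreements:** tin and coaster positions differed by up to about 4 mm between cameras, and I used values in between. One move call was refused whole because a key was missing, and I sent it again.

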